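# Sort the leftover stone blanks back into their stock trays

### The arm

A 6-joint arm with a two-finger parallel gripper is mounted at the origin on the work surface. World frame = base frame: x ahead of the robot, y to its left, z up, the work surface at z = 0. Lengths are in m, angles in rad, forces in N, time in s.
With the tool pointing down it reaches from about 0.275 to 0.85 m from the base axis. Payload 5.2 kg.
Tool frame: the origin (TCP) lies at the very end of the fingers, on their centre line; the grasp point (between the pads) lies 19 mm behind it (robot.tcp_to_grasp is the distance from the TCP to the grasp point, in m); z points along the fingers, y is the line along which they close (so a half turn about z gives the same grasp; the last joint's range is limited). The gripper opens to 85 mm and grips with 20 to 120 N. Pads are 22 mm wide; open, the fingers measure 114 mm over their backs; the gripper's body (76 mm by 85 mm) begins 54 mm behind the grasp point. The pads swing forward as they close: fully open they stand 13 mm farther back than shut.
Start: joints at [-1.31, 0.259, 1.535, -0, 1.348, -0.203], TCP at [0.246, -0.492, 0.231] pointing down, gripper open.
Joint ranges: [-3.14, 3.14], [-0.91, 2.08], [0.19, 2.58], [-1.22, 4.36], [0.22, 2.71], [-3.12, 3.12]. Speed limits (rad/s): [2.57, 2.57, 3.14, 3.14, 3.14, 3.14].

### API

Orientations are given as a unit quaternion [x, y, z, w].
In Python, from station import robot gives the robot as it stands.
- The arm moves only by the tool apply_moves, never from a script. Its argument "motion" is a list that holds one entry, the list of rows, each a list of 7 numbers: the opening, from -1 (shut) to 1 (fully open), then the shift along the world's x, y, z in m, then the turn, a rotation vector about the world's x, y, z in units of 5 degrees (1.0 is 5 degrees). A call has exactly 5 rows; each row shifts and turns the commanded pose from where the row before left it; what a row does not reach is not made up. A row lasts 1/12 s, in which the tool goes at most 41.7 mm and 7.16 degrees, less where a joint would pass 70% of its speed; a pose out of reach is approached as far as the arm can. A call with a gripper value outside its range is refused whole. The fingers move at their own pace and stop on an object; the grip force is fixed at half the most. Time passes only in rows, so rows that do not move let the fingers close, or fill a call up. It gives the time, the measured TCP pose, the force, the opening and the grip force at its end, in the units of the state.
- robot.get_state(): the state, without advancing time (a new reading comes with each control period).
- robot.snapshot(name): name is "side" or "top" or "wrist"; returns a dict with "pixels" (420x560x3 uint8, blue, green, red), "K" (3x3 intrinsics, pixels), "pose" (4x4, takes a point from camera to world coordinates). Camera axes: x right, y down, z forward; pixel columns grow to the right and rows downward; lengths in m; the calibration is good to about 2 mm. A picture is of the moment at which its call begins. There is no depth.
- robot.job_done(): hands the job in; it is judged then, once.
The state is a dict: "time": time; "qpos": joint angles; "qd": joint speeds; "tau": joint torques, N m; "position": TCP position; "ee_rot": TCP orientation; "ft_force": force on the tool from outside, world axes, zero at the start; "ft_torque": the same for the moment, N m; "finger_gap": finger opening in m; "grip_force": force on a finger pad.
Only numpy, scipy, OpenCV 4.12 (cv2) and the standard library are available. Lean on these libraries where they do the work, as an engineer would, in place of code of your own. Each camera call takes 0.05 s, during which the arm holds its last target. There are 200 camera calls.

### The job

Clear the mosaic table of its leftover stone: put each of the five uncut pieces (rods and broken slabs, not the stray little cubes) into the wide bay of the tray that holds cut cubes of the same stone - red with red, cream with cream, slate with slate, whatever their shape. Lay each piece flat on the tray's floor and square to its walls, two of one stone side by side and never one on another, and set them down gently, since stone that is dropped chips. Do not touch the unfinished mosaic, and leave the nippers where they lie.

Things in the scene. Friction and masses are not known exactly. Their poses are not given: they have to be found in the camera images.
- red_rod: Sawn rod of brick-red marble, loose: 72 long x 24 wide x 20 high, about 0.1 kg. Origin: centre of its underside; x along its length, y across its width, z up. Lies flat on the table at any yaw.
- red_slab: Broken slab piece of brick-red marble, loose, about 0.13 kg, 20 high: a 64 long x 36 wide block with parallel sides and a blunt broken point that reaches 42 from the origin at its +x end. Origin: centre of the underside of the 64 x 36 block; x along its length, y across its width, z up. Lies flat on the table at any yaw.
- cream_rod: Sawn rod of pale cream limestone, loose: 72 long x 24 wide x 20 high, about 0.1 kg. Origin: centre of its underside; x along its length, y across its width, z up. Lies flat on the table at any yaw.
- cream_slab: Broken slab piece of pale cream limestone, loose, about 0.13 kg, 20 high: a 64 long x 36 wide block with parallel sides and a blunt broken point that reaches 42 from the origin at its +x end. Origin: centre of the underside of the 64 x 36 block; x along its length, y across its width, z up. Lies flat on the table at any yaw.
- slate_rod: Sawn rod of dark blue-grey slate, loose: 72 long x 24 wide x 20 high, about 0.1 kg. Origin: centre of its underside; x along its length, y across its width, z up. Lies flat on the table at any yaw.
- tray_red: Shallow blue plastic tray, fixed, of brick-red marble: its far strip is full of small cubes of that stone (x +30 to +70, 19 high). Outside 150 (x) x 160 (y); floor 5 thick; rim and cross wall 17 above the table. Origin: centre of its underside; x to the far end, z up. The wide bay for uncut pieces, empty at the start, spans x -70 to +26 (centre -22), y -75 to +75.
- tray_cream: Shallow blue plastic tray, fixed, of pale cream limestone: its far strip is full of small cubes of that stone (x +30 to +70, 19 high). Outside 150 (x) x 160 (y); floor 5 thick; rim and cross wall 17 above the table. Origin: centre of its underside; x to the far end, z up. The wide bay for uncut pieces, empty at the start, spans x -70 to +26 (centre -22), y -75 to +75.
- tray_slate: Shallow blue plastic tray, fixed, of dark blue-grey slate: its far strip is full of small cubes of that stone (x +30 to +70, 19 high). Outside 150 (x) x 160 (y); floor 5 thick; rim and cross wall 17 above the table. Origin: centre of its underside; x to the far end, z up. The wide bay for uncut pieces, empty at the start, spans x -70 to +26 (centre -22), y -75 to +75.
- mosaic: Unfinished mosaic of red and cream cubes, not yet glued, on a plywood board 270 (x) x 250 (y), fixed, top of the cubes 28 above the table. Origin: centre of the board's underside. Not to be touched.
- nippers: Wheeled nippers, loose, lying flat: about 190 long, 84 wide over the red handles, 19 high. Origin: on the table under the pivot; handles reach 132 to -x, steel jaws 58 to +x. To be left where they lie.

How it is judged:
By the outcome, as a careful person would: the job done as asked, in the order asked, and still so for the second after the job is handed in, with the robot touching nothing.
It also fails if it takes over 120 s, if anything falls off the work surface, if the arm or the gripper's body presses on something with over 40 N, if the wrist force passes 120 N, or if a joint passes its speed limit or range.

## Working session

There is one attempt and no reset: what is moved stays moved. The work goes in short steps, Python scripts to look and compute and a tool call to move; the robot and the scene stay as the last step left them, time stands still between calls to the robot, and variables do not carry over. Pictures are saved under pics/ and viewed, at most 14 in all, crops included, and the job is handed in when it is done.

Besides the shell and the picture viewer there is one more tool, called by a JSON object that holds its "name" and its "arguments". apply_moves: Moves the arm, as the interface text tells. Its arguments: {"type":"object","properties":{"motion":{"type":"array","items":{"type":"array","items":{"type":"array","items":{"type":"number"}}}}},"required":["motion"]}

```bash
mkdir -p pics; ls
python3 - <<'E'
from station import robot
import cv2
for n in("top","side"):
    s=robot.snapshot(n); cv2.imwrite(f"pics/{n}0.png",s["pixels"]); print(s["K"].round(1).tolist(),s["pose"].round(3).tolist())
print(robot.get_state())
E
```

```text
pics
[[487.3, 0.0, 278.8], [0.0, 487.3, 208.5], [0.0, 0.0, 1.0]] [[-0.026, -0.982, 0.186, 0.246], [-1.0, 0.026, -0.003, -0.071], [-0.002, -0.186, -0.983, 1.491], [0.0, 0.0, 0.0, 1.0]]
[[452.7, 0.0, 279.0], [0.0, 452.7, 210.4], [0.0, 0.0, 1.0]] [[-0.881, -0.364, 0.303, 0.175], [-0.473, 0.686, -0.552, 0.622], [-0.007, -0.63, -0.777, 0.992], [0.0, 0.0, 0.0, 1.0]]
{'time': 0.1, 'qpos': array([-1.30979684e+00,  2.59253204e-01,  1.53597010e+00, -5.41383590e-06,
        1.34801902e+00, -2.02793099e-01]), 'qd': array([ 0.00066586, -0.00051742, -0.00403679, -0.00011137,  0.0013884 ,
        0.00194445]), 'tau': array([ 2.03466378e-03, -4.46970606e+01, -2.91247702e+01, -3.88075105e-04,
        6.29893257e-03,  2.88183821e-05]), 'position': array([ 0.2459354 , -0.49141592,  0.23056836]), 'ee_rot': array([ 9.73231864e-01,  2.29823975e-01, -2.66404305e-05, -8.24411472e-04]), 'ft_force': array([-0.39314567, -0.39469247, -1.12522396]), 'ft_torque': array([ 0.01410121,  0.00951224, -0.0212814 ]), 'grip_force': 0.0, 'finger_gap': 0.08580371798243432}
```

View pics/top0.png

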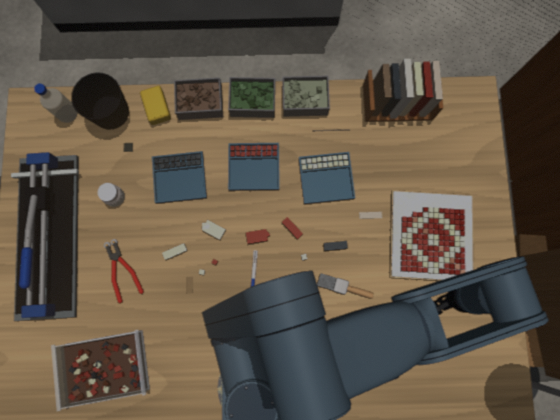

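View pics/side0.png

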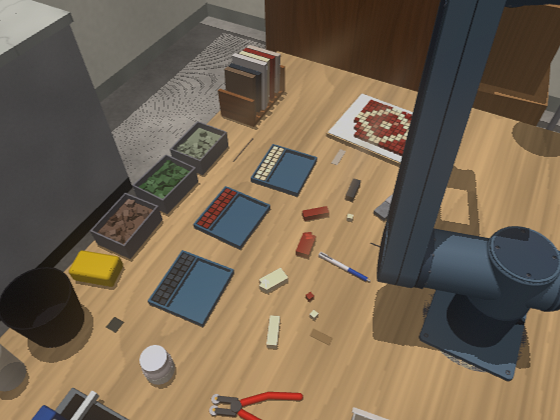

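The top view shows the trays at about (180,178) slate, (254,167) red and (326,178) cream. The pieces are the cream rod (175,252), cream slab (213,230), red slab (257,237), red rod (291,228) and slate rod (335,246). The side view confirms the layout, and the pale strip at (371,215) is flat, so it is not one of the pieces.

```bash
cat > h.py <<'E'
from station import robot
import cv2, numpy as np
from scipy.spatial.transform import Rotation as R
def ray(s,uv,z):
    uv=np.atleast_2d(uv).astype(float); K,P=s["K"],s["pose"]
    d=np.c_[(uv-[K[0,2],K[1,2]])/[K[0,0],K[1,1]],np.ones(len(uv))]@P[:3,:3].T
    o=P[:3,3]; return (o+d*((z-o[2])/d[:,2])[:,None])[:,:2]
def proj(s,p):
    P=s["pose"]; c=(np.asarray(p,float)-P[:3,3])@P[:3,:3]; q=c@s["K"].T; return q[:2]/q[2]
def mask(im,kind):
    h=cv2.cvtColor(im,cv2.COLOR_BGR2HSV).astype(int); H,S,V=h[...,0],h[...,1],h[...,2]
    m={"red":((H<8)|(H>172))&(S>130)&(V>60),"cream":(S<75)&(V>130),"slate":(S<80)&(V<90),
       "blue":(H>95)&(H<115)&(S>90)&(V>40)}[kind]
    return (m*255).astype(np.uint8)
def blob(s,uv,kind,r):
    """largest blob near pixel uv -> contour (float px)"""
    m=mask(s["pixels"],kind); roi=np.zeros_like(m); cv2.circle(roi,(int(uv[0]),int(uv[1])),r,255,-1)
    cs,_=cv2.findContours(m&roi,cv2.RETR_EXTERNAL,cv2.CHAIN_APPROX_NONE)
    return max(cs,key=cv2.contourArea)[:,0].astype(float) if cs else None
def rect(s,c,z):
    """min-area rectangle in world mm: centre, long side, short, yaw of long side (deg)"""
    (x,y),(w,h),a=cv2.minAreaRect((ray(s,c,z)*1000).astype(np.float32))
    if w<h: w,h,a=h,w,a+90
    return np.round([x,y,w,h,(a+90)%180-90],1)
E
python3 - <<'E'
from h import *
s=robot.snapshot("top")
for n,uv,k,r in [("cream_rod",(175,252),"cream",17),("cream_slab",(213,230),"cream",17),("red_slab",(257,237),"red",17),("red_rod",(291,228),"red",17),("slate_rod",(335,246),"slate",17)]:
    c=blob(s,uv,k,r); print(n,rect(s,c,.02))
for n,uv in [("slate",(180,186)),("red",(254,175)),("cream",(326,186))]:
    c=blob(s,uv,"blue",45); print(n,rect(s,c,.017))
    print(ray(s,uv,0.005), s["pixels"][uv[1],uv[0]])
w=robot.snapshot("wrist"); print(w["K"].round(0).tolist(),w["pose"].round(3).tolist())
E
```

```text
cream_rod [402.1 246.5  71.   23.6 -67.5]
cream_slab [468.3 129.7  69.9  35.8  60.2]
red_slab [440.8  -8.1  67.   33.8 -81.9]
red_rod [ 463.5 -113.5   67.3   21.7   43. ]
slate_rod [ 405.6 -243.3   70.3   23.6  -86.3]
slate [nan nan  0.  0.  0.]
[[0.60688203 0.23196408]] [93 82 63]
red [nan nan  0.  0.  0.]
[[ 6.36294647e-01 -4.25165860e-04]] [98 86 67]
cream [nan nan  0.  0.  0.]
[[ 0.59482389 -0.22523962]] [101  89  69]
[[374.0, 0.0, 275.0], [0.0, 374.0, 203.0], [0.0, 0.0, 1.0]] [[0.447, -0.854, -0.267, 0.315], [-0.894, -0.428, -0.132, -0.457], [-0.002, 0.298, -0.955, 0.374], [0.0, 0.0, 0.0, 1.0]]
```

```bash
sed -i 's/(H>95)&(H<115)&(S>90)&(V>40)/(H>95)\&(H<118)\&(S>55)\&(V>35)/' h.py
python3 - <<'E'
from h import *
for cam in("top","side"):
    s=robot.snapshot(cam); vis=[]
    for n,p in [("slate",(.625,.232)),("red",(.655,0)),("cream",(.61,-.22))]:
        uv=proj(s,(*p,.01)); c=blob(s,uv,"blue",42 if cam=="top" else 62)
        print(cam,n,rect(s,c,.017)); cv2.drawContours(s["pixels"],[c.astype(int)[:,None]],-1,(0,255,255),1)
    vis=s["pixels"][110:220,130:370] if cam=="top" else s["pixels"][120:350,130:370]
    cv2.imwrite(f"pics/tr_{cam}.png",cv2.resize(vis,None,fx=2.5,fy=2.5))
    if cam=="side":
        for n,p,k in [("cream_rod",(.402,.2465),"cream"),("cream_slab",(.468,.13),"cream"),("red_slab",(.441,-.008),"red"),("red_rod",(.4635,-.1135),"red"),("slate_rod",(.4056,-.243),"slate")]:
            c=blob(s,proj(s,(*p,.015)),k,24); print(n,rect(s,c,.02))
E
```

```text
top slate [633.4 233.3 154.  145.9 -85. ]
top red [641.9   1.5 151.6 104.5  90. ]
top cream [ 598.8 -227.7  154.5  105.7  -85.4]
side slate [633.2 235.9 159.7 149.4 -85.1]
side red [662.1   2.  159.8 149.1  89.2]
side cream [ 619.6 -225.6  159.3  149.1  -85.3]
cream_rod [400.1 245.6  71.3  24.3 -67.6]
cream_slab [465.9 130.5  71.3  35.7  60.4]
red_slab [441.9  -7.3  70.1  30.4 -82.1]
red_rod [ 464.7 -111.8   69.3   23.5   40.7]
slate_rod [ 399.9 -237.3   82.3   15.3  -85.6]
```

View pics/tr_top.png

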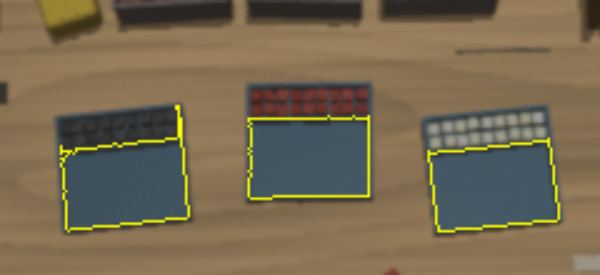

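The yellow outlines sit on the bay edges. The side view gives whole-tray rectangles of about 160 x 149, which match the trays' real size. I'll go to the slate rod first.

{"name": "apply_moves", "arguments": {"motion": [[[0.4,0.016,0.025,-0.011,0,0,1.35],[0.4,0.016,0.025,-0.011,0,0,1.35],[0.4,0.016,0.025,-0.011,0,0,1.35],[0.4,0.016,0.025,-0.011,0,0,1.35],[0.4,0.016,0.025,-0.011,0,0,1.35]]]}}

```text
time: 0.72
position: [0.3265, -0.3657, 0.1758]
ee_rot: [0.863, 0.505, 0.0, 0.0]
ft_force: [-0.0, 0.1, -0.6]
finger_gap: 0.0596
grip_force: 0.0
```

{"name": "apply_moves", "arguments": {"motion": [[[0.4,0.016,0.025,-0.011,0,0,1.35],[0.4,0.016,0.025,-0.011,0,0,1.35],[0.4,0.016,0.025,-0.011,0,0,1.35],[0.4,0.016,0.025,-0.011,0,0,1.35],[0.4,0.016,0.025,-0.011,0,0,1.35]]]}}

```text
time: 1.13
position: [0.4067, -0.2407, 0.121]
ee_rot: [0.679, 0.734, 0.0, 0.0]
ft_force: [-0.1, -0.2, 0.4]
finger_gap: 0.0595
grip_force: 0.0
```

```bash
cat >> h.py <<'E'
# mm, deg: bbox centre and closing-line yaw for grasping / placing
TR={"slate":(633.3,234.8,4.9),"red":(663,1.8,-.5),"cream":(620.3,-225.7,4.7)}
def spot(tr,y,x=-22):
    X,Y,a=TR[tr]; c,s_=np.cos(np.radians(a)),np.sin(np.radians(a)); return np.array([X+c*x-s_*y,Y+s_*x+c*y,a+90])
def tool(st=None):
    st=st or robot.get_state(); M=R.from_quat(st["ee_rot"]).as_matrix()
    tilt=np.degrees(np.arccos(-M[2,2])); return st["position"]*1000,np.degrees(np.arctan2(M[1,1],M[0,1])),tilt,st
def need(x,y,z,yaw):
    p,a,t,st=tool(); d=(yaw-a+90)%180-90
    print("pos",p.round(1),"yaw",round(a,1),"tilt",round(t,2),"gap",round(st["finger_gap"],4),"F",st["ft_force"].round(1),"grip",round(st["grip_force"],1),"t",round(st["time"],2))
    print("NEED mm",(np.array([x,y,z])-p).round(1),"turn deg",round(d,1),"units",round(d/5,2))
def wlook(xy,kind,r=110,z=.02,save=None):
    s=robot.snapshot("wrist"); uv=proj(s,(xy[0]/1000,xy[1]/1000,z)); c=blob(s,uv,kind,r); q=rect(s,c,z); print("wrist",uv.round(),q)
    if save: cv2.drawContours(s["pixels"],[c.astype(int)[:,None]],-1,(0,255,0),1); cv2.imwrite(f"pics/{save}.png",s["pixels"])
    return q
E
python3 - <<'E'
from h import *
q=wlook((404,-242),"slate",save="w1"); need(q[0],q[1],3,q[4]+90)
E
```

```text
wrist [270. 205.] [ 406.6 -242.6   72.1   23.5  -86.1]
pos [ 407.3 -235.4  118.9] yaw 4.9 tilt 0.32 gap 0.0596 F [ 0.2  4.7 -1.4] grip 0.0 t 1.18
NEED mm [  -0.7   -7.2 -115.9] turn deg -1.0 units -0.2
```

View pics/w1.png

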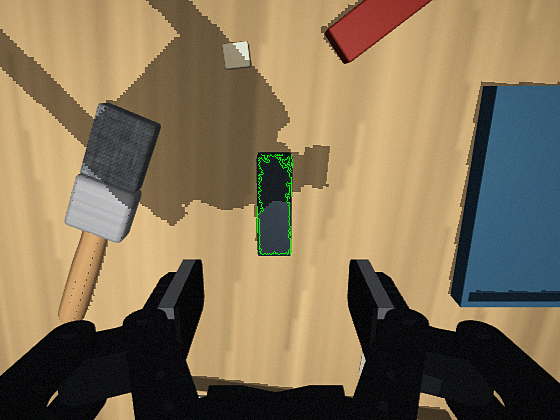

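The wrist view shows the slate rod clear at (275,205), between the fingers. The brush at (100,170) and a small cube at (236,54) are well away from them.

{"name": "apply_moves", "arguments": {"motion": [[[0.4,0,-0.0015,-0.03,0,0,-0.15],[0.4,0,0,-0.03,0,0,0],[0.4,0,0,-0.025,0,0,0],[0.4,0,0,-0.015,0,0,0],[0.4,0,0,-0.009,0,0,0]]]}}

```text
time: 1.6
position: [0.4051, -0.2425, 0.0104]
ee_rot: [0.686, 0.727, 0.0, -0.002]
ft_force: [-0.9, -0.1, -0.1]
finger_gap: 0.0595
grip_force: 0.0
```

{"name": "apply_moves", "arguments": {"motion": [[[0.4,0,0,-0.005,0,0,0],[0.4,0,0,0,0,0,0],[0.4,0,0,0,0,0,0],[0.4,0,0,0,0,0,0],[0.4,0,0,0,0,0,0]]]}}

```text
time: 2.02
position: [0.4067, -0.2441, 0.0083]
ee_rot: [0.686, 0.727, -0.0, 0.001]
ft_force: [-0.0, 0.8, 0.1]
finger_gap: 0.0598
grip_force: 0.0
```

Run:
```python
from h import *
need(406.4,-242.8,3,3.9)
```

```text
pos [ 406.7 -244.1    8.3] yaw 3.3 tilt 0.13 gap 0.0598 F [-0.   0.8  0.1] grip 0.0 t 2.02
NEED mm [-0.3  1.3 -5.3] turn deg 0.6 units 0.12
```

{"name": "apply_moves", "arguments": {"motion": [[[0.4,0,0.001,-0.003,0,0,0.1],[0.4,0,0,-0.002,0,0,0],[-1,0,0,0,0,0,0],[-1,0,0,0,0,0,0],[-1,0,0,0,0,0,0]]]}}

```text
time: 2.43
position: [0.406, -0.2423, 0.0023]
ee_rot: [0.683, 0.73, -0.0, -0.0]
ft_force: [-1.4, -0.4, 1.5]
finger_gap: 0.0242
grip_force: 2.0
```

{"name": "apply_moves", "arguments": {"motion": [[[-1,0,0,0,0,0,0],[-1,0,0,0,0,0,0],[-1,0,0,0,0,0,0],[-1,0,0,0.005,0,0,0],[-1,0,0,0.01,0,0,0]]]}}

```text
time: 2.85
position: [0.4052, -0.2416, 0.0166]
ee_rot: [0.683, 0.73, 0.0, -0.001]
ft_force: [-0.1, -0.5, -1.5]
finger_gap: 0.0226
grip_force: 58.8
```

Run:
```python
from h import *
q=spot("slate",0);print(q); need(q[0],q[1],30,q[2])
```

```text
[611.38040348 232.92082769  94.9       ]
pos [ 405.2 -241.6   16.6] yaw 3.8 tilt 0.17 gap 0.0226 F [-0.1 -0.5 -1.5] grip 58.8 t 2.85
NEED mm [206.2 474.5  13.4] turn deg -88.9 units -17.78
```

{"name": "apply_moves", "arguments": {"motion": [[[-1,0.0065,0.015,0.03,0,0,0.6],[-1,0.013,0.03,0.02,0,0,1.3],[-1,0.016,0.037,0.01,0,0,1.3],[-1,0.016,0.037,0,0,0,1.3],[-1,0.016,0.037,0,0,0,1.3]]]}}

```text
time: 3.27
position: [0.4745, -0.0852, 0.0785]
ee_rot: [0.477, 0.879, 0.0, 0.001]
ft_force: [1.4, -0.4, -0.9]
finger_gap: 0.0228
grip_force: 59.1
```

{"name": "apply_moves", "arguments": {"motion": [[[-1,0.0165,0.038,0,0,0,1.3],[-1,0.0165,0.038,0,0,0,1.3],[-1,0.0165,0.038,0,0,0,1.3],[-1,0.0165,0.038,0,0,0,1.3],[-1,0.0165,0.038,0,0,0,1.3]]]}}

```text
time: 3.68
position: [0.5562, 0.1057, 0.0773]
ee_rot: [0.211, 0.978, -0.0, -0.0]
ft_force: [0.6, -0.5, -1.0]
finger_gap: 0.0229
grip_force: 59.1
```

{"name": "apply_moves", "arguments": {"motion": [[[-1,0.0165,0.038,0,0,0,1.3],[-1,0.015,0.035,0,0,0,1.3],[-1,0.013,0.03,0,0,0,1.3],[-1,0.008,0.018,0,0,0,1.2],[-1,0.0035,0.008,0,0,0,0.6]]]}}

```text
time: 4.1
position: [0.6125, 0.236, 0.0769]
ee_rot: [-0.037, 0.999, 0.0, 0.0]
ft_force: [0.3, -1.2, -1.3]
finger_gap: 0.0224
grip_force: 59.2
```

{"name": "apply_moves", "arguments": {"motion": [[[-1,0,0,0,0,0,0],[-1,0,0,-0.012,0,0,0],[-1,0,0,-0.015,0,0,0],[-1,0,0,-0.01,0,0,0],[-1,0,0,0,0,0,0]]]}}

```text
time: 4.52
position: [0.6094, 0.2309, 0.0368]
ee_rot: [-0.032, 0.999, -0.001, -0.003]
ft_force: [-0.1, 0.5, -1.5]
finger_gap: 0.0223
grip_force: 59.2
```

Run:
```python
from h import *
q=spot("slate",0); need(q[0],q[1],8,q[2])
s=robot.snapshot("wrist"); cv2.imwrite("pics/w2.png",s["pixels"])
```

```text
pos [609.4 230.9  36.8] yaw 93.7 tilt 0.38 gap 0.0223 F [-0.1  0.5 -1.5] grip 59.2 t 4.52
NEED mm [  2.    2.  -28.8] turn deg 1.2 units 0.24
```

View pics/w2.png

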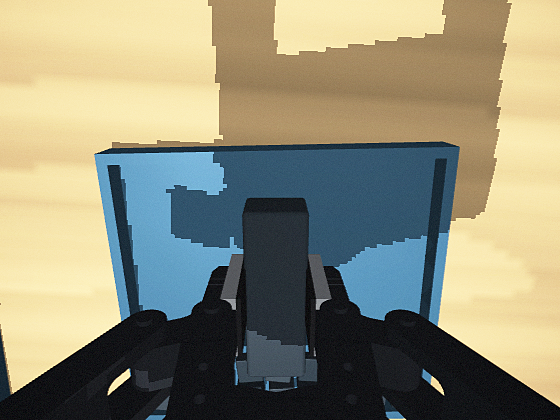

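The wrist view shows the rod at (275,285), held between the tray's side walls at x=115 and x=440 and square to them. Now I'll lower it.

{"name": "apply_moves", "arguments": {"motion": [[[-1,0.002,0.002,-0.008,0,0,0.2],[-1,0,0,-0.008,0,0,0],[-1,0,0,-0.006,0,0,0],[-1,0,0,-0.003,0,0,0],[-1,0,0,-0.001,0,0,0]]]}}

```text
time: 4.98
position: [0.6135, 0.2345, 0.0133]
ee_rot: [-0.042, 0.999, -0.0, -0.001]
ft_force: [0.7, 0.2, -1.1]
finger_gap: 0.0228
grip_force: 59.2
```

{"name": "apply_moves", "arguments": {"motion": [[[-1,0,0,-0.001,0,0,0],[-1,0,0,-0.0005,0,0,0],[-1,0,0,0,0,0,0],[-1,0,0,0,0,0,0],[-1,0,0,0,0,0,0]]]}}

```text
time: 5.4
position: [0.6142, 0.2347, 0.0131]
ee_rot: [-0.042, 0.999, 0.0, 0.0]
ft_force: [-0.2, -0.5, -0.8]
finger_gap: 0.0227
grip_force: 59.2
```

Run:
```python
from h import *
q=spot("slate",0); need(q[0],q[1],7.3,q[2])
```

```text
pos [614.2 234.7  13.1] yaw 94.8 tilt 0.03 gap 0.0227 F [-0.2 -0.5 -0.8] grip 59.2 t 5.4
NEED mm [-2.9 -1.8 -5.8] turn deg 0.1 units 0.01
```

{"name": "apply_moves", "arguments": {"motion": [[[-1,-0.002,-0.001,-0.002,0,0,0],[-1,0,0,-0.0015,0,0,0],[-1,0,0,-0.001,0,0,0],[-1,0,0,0,0,0,0],[-1,0,0,0,0,0,0]]]}}

```text
time: 5.82
position: [0.612, 0.2336, 0.0082]
ee_rot: [-0.042, 0.999, -0.0, -0.0]
ft_force: [-0.4, 1.2, -1.4]
finger_gap: 0.0223
grip_force: 59.2
```

{"name": "apply_moves", "arguments": {"motion": [[[-1,0,0,-0.0005,0,0,0],[-1,0,0,-0.0005,0,0,0],[-1,0,0,0,0,0,0],[-1,0,0,0,0,0,0],[-1,0,0,0,0,0,0]]]}}

```text
time: 6.23
position: [0.6122, 0.2336, 0.0076]
ee_rot: [-0.042, 0.999, 0.0, 0.0]
ft_force: [-0.9, -0.3, 2.3]
finger_gap: 0.0231
grip_force: 59.6
```

{"name": "apply_moves", "arguments": {"motion": [[[0.2,0,0,0,0,0,0],[0.2,0,0,0,0,0,0],[0.2,0,0,0.01,0,0,0],[0.2,0,0,0.03,0,0,0],[0.2,0,0,0.04,0,0,0]]]}}

```text
time: 6.65
position: [0.6094, 0.233, 0.085]
ee_rot: [-0.042, 0.999, -0.001, -0.004]
ft_force: [1.6, -0.4, 0.3]
finger_gap: 0.0515
grip_force: 0.0
```

{"name": "apply_moves", "arguments": {"motion": [[[0.4,-0.015,0.001,0.03,0,0,-1],[0.4,-0.03,0.002,0,0,0,-1.35],[0.4,-0.03,0.002,0,0,0,-1.4],[0.4,-0.03,0.002,0,0,0,-1.4],[0.4,-0.03,0.002,0,0,0,-1.4]]]}}

```text
time: 7.07
position: [0.476, 0.2426, 0.1183]
ee_rot: [0.244, 0.97, 0.0, 0.001]
ft_force: [-0.0, 0.1, 0.2]
finger_gap: 0.0595
grip_force: 0.0
```

{"name": "apply_moves", "arguments": {"motion": [[[0.4,-0.03,0.001,0,0,0,-1.4],[0.4,-0.025,0.001,0,0,0,-1.4],[0.4,-0.015,0.001,0,0,0,-1.4],[0.4,-0.006,0,0,0,0,-1.4],[0.4,0,0,0,0,0,-1.35]]]}}

```text
time: 7.48
position: [0.3992, 0.2458, 0.1181]
ee_rot: [0.522, 0.853, 0.0, -0.0]
ft_force: [0.2, 0.2, -1.1]
finger_gap: 0.0598
grip_force: 0.0
```

{"name": "apply_moves", "arguments": {"motion": [[[0.4,0,0,0,0,0,-1],[0.4,0,0,0,0,0,0],[0.4,0,0,0,0,0,0],[0.4,0,0,0,0,0,0],[0.4,0,0,0,0,0,0]]]}}

```text
time: 7.9
position: [0.4012, 0.2456, 0.1175]
ee_rot: [0.556, 0.831, 0.0, 0.0]
ft_force: [-0.1, 0.3, 0.5]
finger_gap: 0.0595
grip_force: 0.0
```

Run:
```python
from h import *
q=wlook((401,246),"cream",save="w3"); need(q[0],q[1],2.5,q[4]+90)
s=robot.snapshot("side");cv2.imwrite("pics/s1.png",s["pixels"][100:400,100:400])
```

```text
wrist [274. 204.] [401.2 245.2  71.   23.3 -66.9]
pos [401.2 245.6 117.4] yaw 22.4 tilt 0.0 gap 0.0598 F [ 0.1 -0.5 -0.1] grip 0.0 t 7.95
NEED mm [   0.    -0.4 -114.9] turn deg 0.7 units 0.14
```

View pics/w3.png

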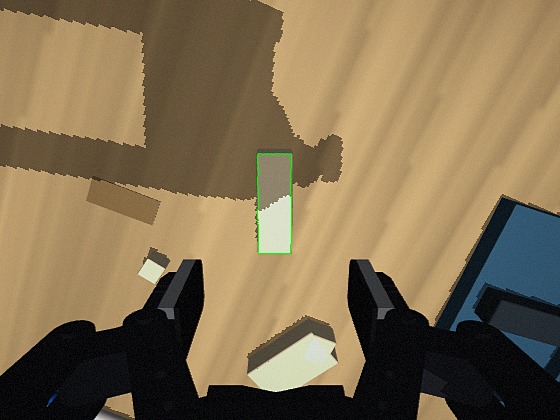

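The green outline fits the cream rod at (275,204). The small cube at (150,268) is outside the finger path, and the slab at (292,355) is clear.

{"name": "apply_moves", "arguments": {"motion": [[[0.4,0,0,-0.03,0,0,0.15],[0.4,0,0,-0.035,0,0,0],[0.4,0,0,-0.025,0,0,0],[0.4,0,0,-0.014,0,0,0],[0.4,0,0,-0.007,0,0,0]]]}}

```text
time: 8.42
position: [0.3995, 0.245, 0.0041]
ee_rot: [0.551, 0.834, -0.002, -0.001]
ft_force: [-0.4, -0.3, 1.0]
finger_gap: 0.0598
grip_force: 0.0
```

{"name": "apply_moves", "arguments": {"motion": [[[0.4,0,0,-0.003,0,0,0],[0.4,0,0,-0.001,0,0,0],[-1,0,0,0,0,0,0],[-1,0,0,0,0,0,0],[-1,0,0,0,0,0,0]]]}}

```text
time: 8.83
position: [0.4017, 0.2458, 0.0033]
ee_rot: [0.551, 0.834, 0.001, 0.001]
ft_force: [-2.8, -0.8, 1.3]
finger_gap: 0.024
grip_force: 0.7
```

{"name": "apply_moves", "arguments": {"motion": [[[-1,0,0,0,0,0,0],[-1,0,0,0,0,0,0],[-1,0,0,0,0,0,0],[-1,0,0,0,0,0,0],[-1,0,0,0,0,0,0]]]}}

```text
time: 9.25
position: [0.4019, 0.2459, 0.0035]
ee_rot: [0.551, 0.834, 0.001, 0.001]
ft_force: [-1.6, 0.6, 6.3]
finger_gap: 0.0226
grip_force: 59.7
```

Run:
```python
from h import *
for y in(34,-34):
  q=spot("cream",y);print(q); need(q[0],q[1],80,q[2])
```

```text
[ 595.5880682  -193.61697604   94.7       ]
pos [401.9 245.9   3.5] yaw 23.1 tilt 0.14 gap 0.0226 F [-1.6  0.6  6.3] grip 59.7 t 9.25
NEED mm [ 193.7 -439.6   76.5] turn deg 71.6 units 14.32
[ 601.15988678 -261.38831834   94.7       ]
pos [401.9 245.9   3.5] yaw 23.1 tilt 0.14 gap 0.0226 F [-1.6  0.6  6.3] grip 59.7 t 9.25
NEED mm [ 199.2 -507.3   76.5] turn deg 71.6 units 14.32
```

{"name": "apply_moves", "arguments": {"motion": [[[-1,0,0,0.01,0,0,0],[-1,0.002,-0.005,0.03,0,0,0.5],[-1,0.008,-0.02,0.036,0,0,0.9],[-1,0.014,-0.035,0,0,0,1],[-1,0.0145,-0.037,0,0,0,1]]]}}

```text
time: 9.67
position: [0.4415, 0.1489, 0.0809]
ee_rot: [0.418, 0.908, 0.002, 0.003]
ft_force: [0.8, 0.2, -1.8]
finger_gap: 0.0226
grip_force: 59.2
```

{"name": "apply_moves", "arguments": {"motion": [[[-1,0.015,-0.038,0,0,0,1.1],[-1,0.015,-0.038,0,0,0,1.1],[-1,0.015,-0.038,0,0,0,1.1],[-1,0.015,-0.038,0,0,0,1.1],[-1,0.015,-0.038,0,0,0,1.1]]]}}

```text
time: 10.08
position: [0.5149, -0.0433, 0.0786]
ee_rot: [0.192, 0.981, 0.0, 0.0]
ft_force: [0.6, 0.5, -1.2]
finger_gap: 0.0225
grip_force: 59.2
```

{"name": "apply_moves", "arguments": {"motion": [[[-1,0.015,-0.038,0,0,0,1],[-1,0.015,-0.038,0,0,0,1],[-1,0.015,-0.038,0,0,0,1],[-1,0.014,-0.036,0,0,0,1],[-1,0.0115,-0.03,0,0,0,1]]]}}

```text
time: 10.5
position: [0.5857, -0.2243, 0.0784]
ee_rot: [-0.024, 1.0, -0.0, 0.0]
ft_force: [0.2, -0.3, -0.7]
finger_gap: 0.0227
grip_force: 59.2
```

{"name": "apply_moves", "arguments": {"motion": [[[-1,0.008,-0.02,0,0,0,0.4],[-1,0.005,-0.013,0,0,0,0],[-1,0.0025,-0.007,-0.01,0,0,0],[-1,0,0,-0.02,0,0,0],[-1,0,0,-0.01,0,0,0]]]}}

```text
time: 10.92
position: [0.5993, -0.2606, 0.0357]
ee_rot: [-0.04, 0.999, 0.001, -0.001]
ft_force: [-0.6, 0.8, -1.7]
finger_gap: 0.0224
grip_force: 59.2
```

{"name": "apply_moves", "arguments": {"motion": [[[-1,0,0,0,0,0,0],[-1,0,0,0,0,0,0],[-1,0,0,0,0,0,0],[-1,0,0,0,0,0,0],[-1,0,0,0,0,0,0]]]}}

```text
time: 11.33
position: [0.6011, -0.2612, 0.0392]
ee_rot: [-0.04, 0.999, -0.001, 0.001]
ft_force: [-0.7, -0.9, -0.6]
finger_gap: 0.0229
grip_force: 59.2
```

Run:
```python
from h import *
q=spot("cream",-34); need(q[0],q[1],8.5,q[2])
s=robot.snapshot("wrist"); cv2.imwrite("pics/w4.png",s["pixels"])
```

```text
pos [ 601.1 -261.2   39.2] yaw 94.6 tilt 0.1 gap 0.0229 F [-0.7 -0.9 -0.6] grip 59.2 t 11.33
NEED mm [  0.   -0.2 -30.7] turn deg 0.1 units 0.02
```

View pics/w4.png

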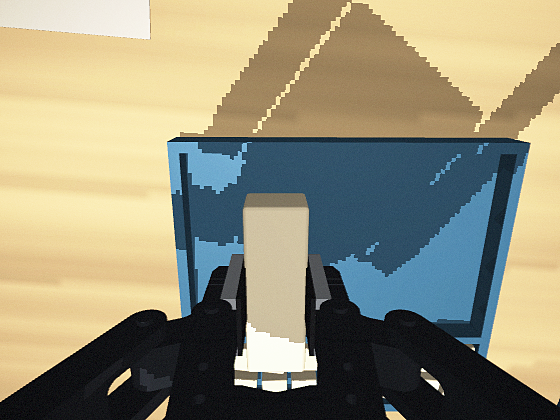

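The rod at (275,290) is square to the tray walls, with room to the left wall at x=190. Lowering now.

{"name": "apply_moves", "arguments": {"motion": [[[-1,0,0,-0.008,0,0,0],[-1,0,0,-0.01,0,0,0],[-1,0,0,-0.006,0,0,0],[-1,0,0,-0.003,0,0,0],[-1,0,0,-0.001,0,0,0]]]}}

```text
time: 11.8
position: [0.5997, -0.2607, 0.0087]
ee_rot: [-0.04, 0.999, 0.001, -0.001]
ft_force: [0.8, 0.1, -0.8]
finger_gap: 0.0227
grip_force: 59.3
```

{"name": "apply_moves", "arguments": {"motion": [[[-1,0,0,-0.001,0,0,0],[-1,0,0,-0.0005,0,0,0],[-1,0,0,0,0,0,0],[-1,0,0,0,0,0,0],[-1,0,0,0,0,0,0]]]}}

```text
time: 12.22
position: [0.6008, -0.2614, 0.0088]
ee_rot: [-0.04, 0.999, -0.0, 0.0]
ft_force: [0.5, -0.5, -0.7]
finger_gap: 0.0224
grip_force: 59.2
```

{"name": "apply_moves", "arguments": {"motion": [[[-1,0,0,-0.0005,0,0,0],[-1,0,0,-0.0005,0,0,0],[-1,0,0,0,0,0,0],[-1,0,0,0,0,0,0],[-1,0,0,0,0,0,0]]]}}

```text
time: 12.63
position: [0.6008, -0.2614, 0.0086]
ee_rot: [-0.04, 0.999, -0.0, 0.0]
ft_force: [-1.8, 1.6, 5.6]
finger_gap: 0.0231
grip_force: 60.0
```

{"name": "apply_moves", "arguments": {"motion": [[[0.2,0,0,0,0,0,0],[0.2,0,0,0,0,0,0],[0.2,0,0,0.01,0,0,0],[0.2,0,0,0.03,0,0,0],[0.2,0,0,0.04,0,0,0]]]}}

```text
time: 13.05
position: [0.5982, -0.2598, 0.0851]
ee_rot: [-0.04, 0.999, 0.002, -0.003]
ft_force: [0.2, -0.9, 0.2]
finger_gap: 0.051
grip_force: 0.0
```

{"name": "apply_moves", "arguments": {"motion": [[[0.65,-0.005,0.015,0.02,0,0,0.6],[0.65,-0.01,0.03,0.01,0,0,1.1],[0.65,-0.013,0.037,0,0,0,1.1],[0.65,-0.013,0.038,0,0,0,1.1],[0.65,-0.013,0.038,0,0,0,1.1]]]}}

```text
time: 13.47
position: [0.546, -0.1022, 0.1186]
ee_rot: [-0.257, 0.966, -0.0, 0.001]
ft_force: [2.5, 0.7, 0.2]
finger_gap: 0.0708
grip_force: 0.0
```

{"name": "apply_moves", "arguments": {"motion": [[[0.65,-0.013,0.038,0,0,0,1.1],[0.65,-0.013,0.038,0,0,0,1.1],[0.65,-0.013,0.038,0,0,0,1.1],[0.65,-0.013,0.038,0,0,0,1.1],[0.65,-0.0115,0.033,0,0,0,1.1]]]}}

```text
time: 13.88
position: [0.4819, 0.0838, 0.1183]
ee_rot: [-0.48, 0.877, -0.0, 0.0]
ft_force: [-0.1, -0.8, -0.4]
finger_gap: 0.0704
grip_force: 0.0
```

{"name": "apply_moves", "arguments": {"motion": [[[0.65,-0.009,0.025,0,0,0,0.6],[0.65,-0.005,0.015,0,0,0,0],[0.65,-0.0025,0.008,0,0,0,0],[0.65,0,0,0,0,0,0],[0.65,0,0,0,0,0,0]]]}}

```text
time: 14.3
position: [0.467, 0.1295, 0.118]
ee_rot: [-0.501, 0.866, -0.0, 0.0]
ft_force: [0.9, -0.2, 0.1]
finger_gap: 0.0704
grip_force: 0.0
```

{"name": "apply_moves", "arguments": {"motion": [[[0.65,0,0,0,0,0,0],[0.65,0,0,0,0,0,0],[0.65,0,0,0,0,0,0],[0.65,0,0,0,0,0,0],[0.65,0,0,0,0,0,0]]]}}

```text
time: 14.72
position: [0.4667, 0.1292, 0.1175]
ee_rot: [-0.5, 0.866, 0.0, -0.0]
ft_force: [0.1, -0.3, -0.4]
finger_gap: 0.0705
grip_force: 0.0
```

Run:
```python
from h import *
q=wlook((467,130),"cream",save="w5"); need(q[0],q[1],3,q[4]+90)
```

```text
wrist [276. 204.] [467.3 129.5  71.4  35.2  60.3]
pos [466.7 129.3 117.5] yaw 150.0 tilt 0.01 gap 0.0706 F [ 0.5 -1.2 -0.4] grip 0.0 t 14.77
NEED mm [   0.6    0.2 -114.5] turn deg 0.3 units 0.05
```

View pics/w5.png

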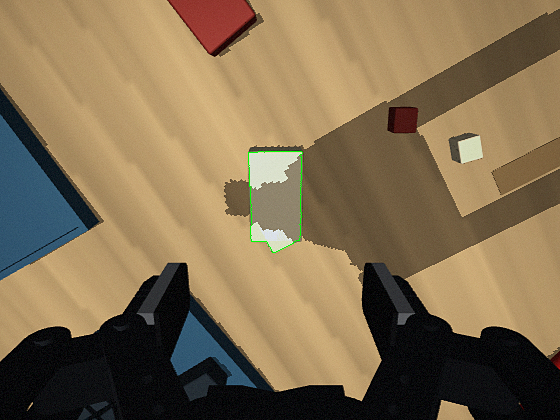

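The cream slab at (276,200) is outlined, with its broken point towards the bottom of the image. Both finger paths are clear.

{"name": "apply_moves", "arguments": {"motion": [[[0.65,0.0005,0,-0.03,0,0,0.05],[0.65,0,0,-0.035,0,0,0],[0.65,0,0,-0.025,0,0,0],[0.65,0,0,-0.014,0,0,0],[0.65,0,0,-0.007,0,0,0]]]}}

```text
time: 15.18
position: [0.4654, 0.1295, 0.0043]
ee_rot: [-0.502, 0.865, 0.001, -0.002]
ft_force: [0.3, -0.5, -0.1]
finger_gap: 0.0706
grip_force: 0.0
```

{"name": "apply_moves", "arguments": {"motion": [[[0.65,0,0,-0.002,0,0,0],[0.65,0,0,0,0,0,0],[-1,0,0,0,0,0,0],[-1,0,0,0,0,0,0],[-1,0,0,0,0,0,0]]]}}

```text
time: 15.6
position: [0.4679, 0.1298, 0.0057]
ee_rot: [-0.502, 0.865, -0.001, 0.001]
ft_force: [-0.0, -2.4, 36.7]
finger_gap: 0.0351
grip_force: 37.9
```

{"name": "apply_moves", "arguments": {"motion": [[[-1,0,0,0,0,0,0],[-1,0,0,0,0,0,0],[-1,0,0,0,0,0,0],[-1,0,0,0,0,0,0],[-1,0,0,0,0,0,0]]]}}

```text
time: 16.02
position: [0.4681, 0.1298, 0.0059]
ee_rot: [-0.502, 0.865, -0.001, 0.001]
ft_force: [-0.8, -0.7, 6.1]
finger_gap: 0.0346
grip_force: 60.5
```

Run:
```python
from h import *
q=spot("cream",30);print(q); need(q[0],q[1],80,q[2])
```

```text
[ 595.91582223 -197.60352559   94.7       ]
pos [468.1 129.8   5.9] yaw 150.3 tilt 0.16 gap 0.0346 F [-0.8 -0.7  6.1] grip 60.5 t 16.02
NEED mm [ 127.8 -327.4   74.1] turn deg -55.6 units -11.13
```

{"name": "apply_moves", "arguments": {"motion": [[[-1,0,0,0.01,0,0,0],[-1,0.002,-0.005,0.03,0,0,-0.6],[-1,0.008,-0.02,0.035,0,0,-1.1],[-1,0.0135,-0.035,0,0,0,-1.1],[-1,0.0145,-0.037,0,0,0,-1.1]]]}}

```text
time: 16.43
position: [0.5068, 0.0326, 0.083]
ee_rot: [-0.348, 0.937, -0.001, 0.003]
ft_force: [0.9, -0.1, -2.1]
finger_gap: 0.0346
grip_force: 60.4
```

{"name": "apply_moves", "arguments": {"motion": [[[-1,0.0145,-0.037,0,0,0,-1.2],[-1,0.0145,-0.037,0,0,0,-1.2],[-1,0.0145,-0.037,0,0,0,-1.2],[-1,0.0145,-0.037,0,0,0,-1.2],[-1,0.0125,-0.032,0,0,0,-1.2]]]}}

```text
time: 16.85
position: [0.5762, -0.1499, 0.0806]
ee_rot: [-0.091, 0.996, -0.0, 0.001]
ft_force: [0.6, 1.2, -0.9]
finger_gap: 0.0345
grip_force: 60.4
```

{"name": "apply_moves", "arguments": {"motion": [[[-1,0.01,-0.025,0,0,0,-1.2],[-1,0.006,-0.015,0,0,0,0],[-1,0.0035,-0.01,-0.01,0,0,0],[-1,0,0,-0.02,0,0,0],[-1,0,0,-0.01,0,0,0]]]}}

```text
time: 17.27
position: [0.5938, -0.197, 0.0377]
ee_rot: [-0.042, 0.999, 0.001, -0.001]
ft_force: [-1.2, 1.3, -1.6]
finger_gap: 0.0343
grip_force: 60.4
```

{"name": "apply_moves", "arguments": {"motion": [[[-1,0,0,0,0,0,0],[-1,0,0,0,0,0,0],[-1,0,0,0,0,0,0],[-1,0,0,0,0,0,0],[-1,0,0,0,0,0,0]]]}}

```text
time: 17.68
position: [0.5956, -0.1971, 0.0407]
ee_rot: [-0.042, 0.999, -0.0, 0.001]
ft_force: [0.4, -0.4, -1.6]
finger_gap: 0.0342
grip_force: 60.4
```

Run:
```python
from h import *
q=spot("cream",30); need(q[0],q[1],10.9,q[2])
s=robot.snapshot("wrist"); cv2.imwrite("pics/w6.png",s["pixels"])
```

```text
pos [ 595.6 -197.1   40.7] yaw 94.9 tilt 0.1 gap 0.0342 F [ 0.4 -0.4 -1.6] grip 60.4 t 17.68
NEED mm [  0.3  -0.5 -29.8] turn deg -0.2 units -0.03
```

View pics/w6.png

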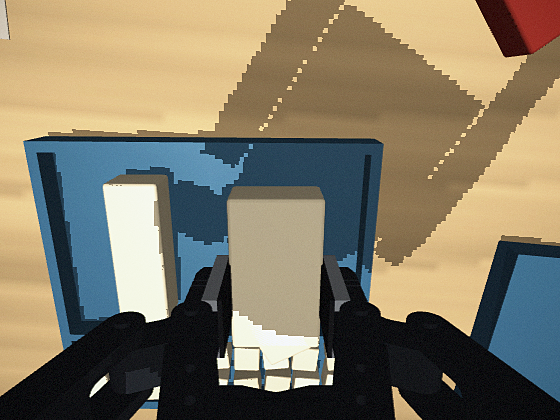

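The cream rod lies flat and square at (140,240). The slab is held parallel to it at (275,260) with a gap wide enough for the finger. Lowering now.

{"name": "apply_moves", "arguments": {"motion": [[[-1,0,0,-0.008,0,0,0],[-1,0,0,-0.01,0,0,0],[-1,0,0,-0.006,0,0,0],[-1,0,0,-0.003,0,0,0],[-1,0,0,-0.001,0,0,0]]]}}

```text
time: 18.15
position: [0.5939, -0.1967, 0.011]
ee_rot: [-0.042, 0.999, 0.001, -0.001]
ft_force: [-5.2, 3.1, 10.6]
finger_gap: 0.0345
grip_force: 61.8
```

{"name": "apply_moves", "arguments": {"motion": [[[-1,0,0,-0.0005,0,0,0],[-1,0,0,0,0,0,0],[-1,0,0,0,0,0,0],[-1,0,0,0,0,0,0],[-1,0,0,0,0,0,0]]]}}

```text
time: 18.57
position: [0.5947, -0.1971, 0.011]
ee_rot: [-0.042, 0.999, 0.0, -0.0]
ft_force: [-2.8, 1.6, 3.2]
finger_gap: 0.0346
grip_force: 60.9
```

{"name": "apply_moves", "arguments": {"motion": [[[-1,0,0,-0.0005,0,0,0],[-1,0,0,-0.0005,0,0,0],[-1,0,0,0,0,0,0],[-1,0,0,0,0,0,0],[-1,0,0,0,0,0,0]]]}}

```text
time: 18.98
position: [0.5948, -0.1971, 0.0109]
ee_rot: [-0.042, 0.999, 0.0, -0.0]
ft_force: [-5.2, 2.0, 10.9]
finger_gap: 0.0344
grip_force: 61.7
```

{"name": "apply_moves", "arguments": {"motion": [[[0.2,0,0,0,0,0,0],[0.2,0,0,0,0,0,0],[0.2,0,0,0.01,0,0,0],[0.2,0,0,0.03,0,0,0],[0.2,0,0,0.04,0,0,0]]]}}

```text
time: 19.4
position: [0.5928, -0.1962, 0.0877]
ee_rot: [-0.042, 0.999, 0.002, -0.003]
ft_force: [0.5, -0.5, -0.1]
finger_gap: 0.0508
grip_force: 0.0
```

{"name": "apply_moves", "arguments": {"motion": [[[0.4,-0.015,0.01,0.02,0,0,1],[0.4,-0.026,0.017,0.005,0,0,1.2],[0.4,-0.03,0.019,0,0,0,1.3],[0.4,-0.026,0.017,0,0,0,1.3],[0.4,-0.018,0.011,0,0,0,1.3]]]}}

```text
time: 19.82
position: [0.4778, -0.1216, 0.1156]
ee_rot: [-0.306, 0.952, 0.0, -0.0]
ft_force: [0.3, 1.4, -0.3]
finger_gap: 0.06
grip_force: 0.0
```

{"name": "apply_moves", "arguments": {"motion": [[[0.4,-0.01,0.0065,0,0,0,1],[0.4,-0.006,0.004,0,0,0,0.4],[0.4,0,0,0,0,0,0],[0.4,0,0,0,0,0,0],[0.4,0,0,0,0,0,0]]]}}

```text
time: 20.23
position: [0.465, -0.1134, 0.1156]
ee_rot: [-0.36, 0.933, -0.001, 0.001]
ft_force: [0.3, 0.6, 0.5]
finger_gap: 0.06
grip_force: 0.0
```

{"name": "apply_moves", "arguments": {"motion": [[[0.4,0,0,0,0,0,0],[0.4,0,0,0,0,0,0],[0.4,0,0,0,0,0,0],[0.4,0,0,0,0,0,0],[0.4,0,0,0,0,0,0]]]}}

```text
time: 20.65
position: [0.4641, -0.1128, 0.1149]
ee_rot: [-0.361, 0.933, 0.0, -0.0]
ft_force: [-0.3, 0.4, 0.2]
finger_gap: 0.0598
grip_force: 0.0
```

Run:
```python
from h import *
q=wlook((464,-112.6),"red",save="w7"); need(q[0],q[1],3,q[4]+90)
```

```text
wrist [276. 204.] [ 464.4 -114.7   71.2   23.8   41.3]
pos [ 464.1 -112.8  114.9] yaw 132.3 tilt 0.01 gap 0.0599 F [ 0.4  0.3 -0.1] grip 0.0 t 20.7
NEED mm [   0.3   -1.9 -111.9] turn deg -1.0 units -0.2
```

View pics/w7.png

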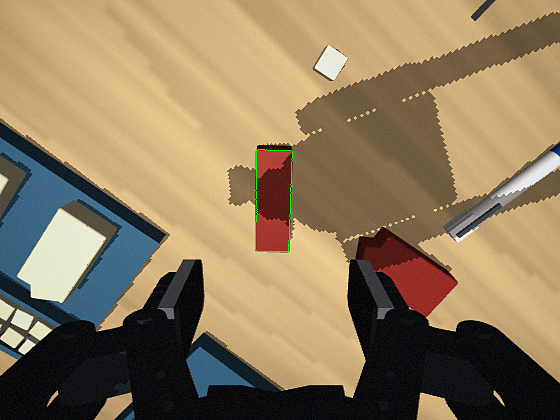

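The red rod at (275,200) is outlined cleanly. The red slab's nearest corner, at (360,238), is just outside the right finger's path, which reaches about x=339.

{"name": "apply_moves", "arguments": {"motion": [[[0.4,0,-0.002,-0.03,0,0,-0.2],[0.4,0,0,-0.034,0,0,0],[0.4,0,0,-0.025,0,0,0],[0.4,0,0,-0.013,0,0,0],[0.4,0,0,-0.007,0,0,0]]]}}

```text
time: 21.12
position: [0.4626, -0.1141, 0.004]
ee_rot: [-0.353, 0.936, 0.001, -0.001]
ft_force: [-1.2, -0.1, 0.7]
finger_gap: 0.0601
grip_force: 0.0
```

{"name": "apply_moves", "arguments": {"motion": [[[0.4,0,0,-0.002,0,0,0],[0.4,0,0,0,0,0,0],[-1,0,0,0,0,0,0],[-1,0,0,0,0,0,0],[-1,0,0,0,0,0,0]]]}}

```text
time: 21.53
position: [0.4648, -0.1151, 0.0051]
ee_rot: [-0.353, 0.936, -0.001, 0.001]
ft_force: [-2.0, 2.9, 3.6]
finger_gap: 0.0239
grip_force: 2.0
```

{"name": "apply_moves", "arguments": {"motion": [[[-1,0,0,0,0,0,0],[-1,0,0,0,0,0,0],[-1,0,0,0,0,0,0],[-1,0,0,0,0,0,0],[-1,0,0,0,0,0,0]]]}}

```text
time: 21.95
position: [0.4649, -0.1152, 0.0053]
ee_rot: [-0.353, 0.936, -0.001, 0.001]
ft_force: [-0.7, -0.3, 6.2]
finger_gap: 0.0224
grip_force: 59.6
```

Run:
```python
from h import *
q=spot("red",-34);print(q); need(q[0],q[1],80,q[2])
```

```text
[640.70413549 -32.0067216   89.5       ]
pos [ 464.9 -115.2    5.3] yaw 131.3 tilt 0.15 gap 0.0224 F [-0.7 -0.3  6.2] grip 59.6 t 21.95
NEED mm [175.8  83.2  74.7] turn deg -41.8 units -8.37
```

{"name": "apply_moves", "arguments": {"motion": [[[-1,0,0,0.01,0,0,0],[-1,0.004,0.002,0.03,0,0,-0.9],[-1,0.02,0.0095,0.035,0,0,-1.2],[-1,0.03,0.014,0,0,0,-1.3],[-1,0.034,0.016,0,0,0,-1.3]]]}}

```text
time: 22.37
position: [0.5539, -0.0738, 0.0829]
ee_rot: [-0.151, 0.988, -0.001, 0.002]
ft_force: [0.3, -2.0, -1.4]
finger_gap: 0.0223
grip_force: 59.2
```

{"name": "apply_moves", "arguments": {"motion": [[[-1,0.033,0.0155,0,0,0,-1.3],[-1,0.027,0.013,0,0,0,-1.3],[-1,0.016,0.0075,0,0,0,-1.05],[-1,0.008,0.004,0,0,0,0],[-1,0.004,0.0015,0,0,0,0]]]}}

```text
time: 22.78
position: [0.6406, -0.0309, 0.0793]
ee_rot: [0.002, 1.0, 0.0, 0.0]
ft_force: [0.2, 0.4, -1.0]
finger_gap: 0.0225
grip_force: 59.1
```

{"name": "apply_moves", "arguments": {"motion": [[[-1,0,0,-0.01,0,0,0],[-1,0,0,-0.02,0,0,0],[-1,0,0,-0.01,0,0,0],[-1,0,0,0,0,0,0],[-1,0,0,0,0,0,0]]]}}

```text
time: 23.2
position: [0.6384, -0.0322, 0.0381]
ee_rot: [0.004, 1.0, 0.0, -0.002]
ft_force: [0.1, -0.7, -0.4]
finger_gap: 0.0224
grip_force: 59.1
```

{"name": "apply_moves", "arguments": {"motion": [[[-1,0,0,0,0,0,0],[-1,0,0,0,0,0,0],[-1,0,0,0,0,0,0],[-1,0,0,0,0,0,0],[-1,0,0,0,0,0,0]]]}}

```text
time: 23.62
position: [0.6403, -0.0318, 0.0396]
ee_rot: [0.004, 1.0, -0.0, 0.0]
ft_force: [-0.1, -1.0, -0.8]
finger_gap: 0.0224
grip_force: 59.1
```

Run:
```python
from h import *
q=spot("red",-34); need(q[0],q[1],10.3,q[2])
s=robot.snapshot("wrist"); cv2.imwrite("pics/w8.png",s["pixels"])
```

```text
pos [640.3 -31.8  39.6] yaw 89.6 tilt 0.06 gap 0.0224 F [-0.1 -1.  -0.8] grip 59.1 t 23.62
NEED mm [  0.4  -0.2 -29.3] turn deg -0.1 units -0.02
```

View pics/w8.png

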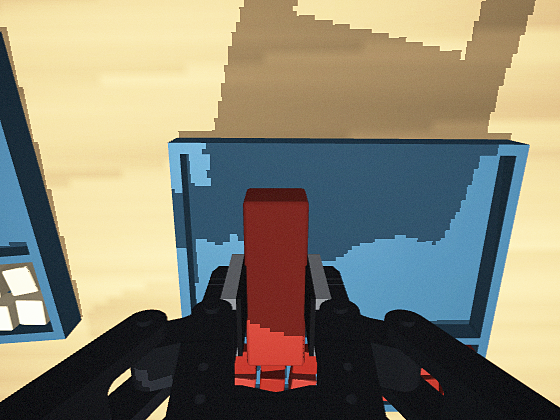

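The red rod at (275,275) is square to the near wall at y≈145. Lowering now.

{"name": "apply_moves", "arguments": {"motion": [[[-1,0,0,-0.008,0,0,0],[-1,0,0,-0.01,0,0,0],[-1,0,0,-0.006,0,0,0],[-1,0,0,-0.003,0,0,0],[-1,0,0,-0.001,0,0,0]]]}}

```text
time: 24.08
position: [0.6388, -0.0315, 0.0103]
ee_rot: [0.004, 1.0, 0.0, -0.001]
ft_force: [-5.6, 1.3, 10.2]
finger_gap: 0.0224
grip_force: 60.6
```

{"name": "apply_moves", "arguments": {"motion": [[[-1,0,0,-0.0005,0,0,0],[-1,0,0,0,0,0,0],[-1,0,0,0,0,0,0],[-1,0,0,0,0,0,0],[-1,0,0,0,0,0,0]]]}}

```text
time: 24.5
position: [0.6399, -0.0317, 0.0104]
ee_rot: [0.004, 1.0, 0.0, -0.0]
ft_force: [-1.7, 0.6, 2.0]
finger_gap: 0.0226
grip_force: 59.5
```

{"name": "apply_moves", "arguments": {"motion": [[[-1,0,0,-0.0005,0,0,0],[-1,0,0,-0.0005,0,0,0],[-1,0,0,0,0,0,0],[-1,0,0,0,0,0,0],[-1,0,0,0,0,0,0]]]}}

```text
time: 24.92
position: [0.6399, -0.0317, 0.0104]
ee_rot: [0.004, 1.0, -0.0, -0.0]
ft_force: [-4.4, 1.9, 8.4]
finger_gap: 0.0222
grip_force: 60.3
```

{"name": "apply_moves", "arguments": {"motion": [[[0.2,0,0,0,0,0,0],[0.2,0,0,0,0,0,0],[0.2,0,0,0.01,0,0,0],[0.2,0,0,0.03,0,0,0],[0.2,0,0,0.04,0,0,0]]]}}

```text
time: 25.33
position: [0.6375, -0.0313, 0.0871]
ee_rot: [0.004, 1.0, 0.001, -0.004]
ft_force: [0.9, -0.1, 0.2]
finger_gap: 0.051
grip_force: 0.0
```

{"name": "apply_moves", "arguments": {"motion": [[[0.1,-0.015,0.002,0.02,0,0,-1],[0.1,-0.025,0.003,0,0,0,-1.3],[0.1,-0.025,0.003,0,0,0,-1.4],[0.1,-0.025,0.003,0,0,0,-1.4],[0.1,-0.025,0.003,0,0,0,-1.4]]]}}

```text
time: 25.75
position: [0.5243, -0.0177, 0.1103]
ee_rot: [0.286, 0.958, 0.0, 0.001]
ft_force: [-0.0, -0.2, 0.5]
finger_gap: 0.0472
grip_force: 0.0
```

{"name": "apply_moves", "arguments": {"motion": [[[0.1,-0.025,0.003,0,0,0,-1.4],[0.1,-0.022,0.003,0,0,0,-1.4],[0.1,-0.018,0.002,0,0,0,-1.4],[0.1,-0.012,0.002,0,0,0,-1.4],[0.1,-0.006,0,0,0,0,-1.4]]]}}

```text
time: 26.17
position: [0.4404, -0.0073, 0.11]
ee_rot: [0.561, 0.828, -0.0, -0.0]
ft_force: [0.8, 0.6, 0.6]
finger_gap: 0.0472
grip_force: 0.0
```

{"name": "apply_moves", "arguments": {"motion": [[[0.1,0,0,0,0,0,-1.4],[0.1,0,0,0,0,0,-1.2],[0.1,0,0,0,0,0,0],[0.1,0,0,0,0,0,0],[0.1,0,0,0,0,0,0]]]}}

```text
time: 26.58
position: [0.4423, -0.0078, 0.1099]
ee_rot: [0.648, 0.762, 0.0, 0.0]
ft_force: [0.2, -0.4, 0.4]
finger_gap: 0.0469
grip_force: 0.0
```

{"name": "apply_moves", "arguments": {"motion": [[[0.1,0,0,0,0,0,0],[0.1,0,0,0,0,0,0],[0.1,0,0,0,0,0,0],[0.1,0,0,0,0,0,0],[0.1,0,0,0,0,0,0]]]}}

```text
time: 27.0
position: [0.442, -0.0078, 0.1095]
ee_rot: [0.649, 0.761, -0.0, -0.0]
ft_force: [0.1, 0.2, 0.2]
finger_gap: 0.0471
grip_force: 0.0
```

Run:
```python
from h import *
q=wlook((441.5,-7.7),"red",save="w9"); need(q[0],q[1],6,q[4]+90)
```

```text
wrist [273. 208.] [442.1  -9.2  71.5  35.4 -82.2]
pos [442.   -7.7 109.5] yaw 9.1 tilt 0.01 gap 0.0468 F [ 0.5 -0.7 -0.4] grip 0.0 t 27.05
NEED mm [ 1.000e-01 -1.500e+00 -1.035e+02] turn deg -1.3 units -0.26
```

View pics/w9.png

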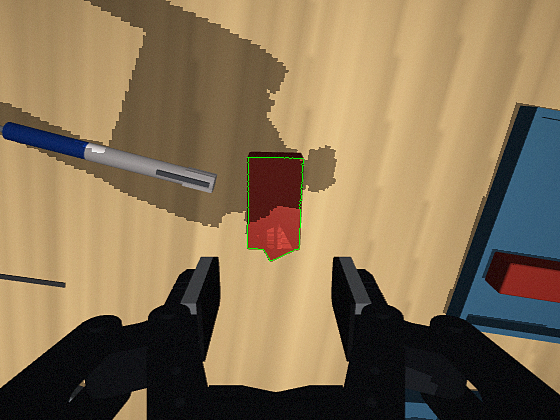

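The red slab at (275,205) has its point towards the bottom, which is -y. The pen's end at (215,180) is about 22 mm from it. I'll grip 4 mm towards the point with a narrow opening so the finger misses the pen.

{"name": "apply_moves", "arguments": {"motion": [[[0.05,0,-0.0055,-0.02,0,0,-0.25],[0.05,0,0,-0.03,0,0,0],[0.05,0,0,-0.025,0,0,0],[0.05,0,0,-0.014,0,0,0],[0.05,0,0,-0.007,0,0,0]]]}}

```text
time: 27.47
position: [0.4405, -0.0129, 0.0116]
ee_rot: [0.657, 0.754, -0.001, -0.002]
ft_force: [-0.9, -0.2, 0.2]
finger_gap: 0.0448
grip_force: 0.0
```

{"name": "apply_moves", "arguments": {"motion": [[[0.05,0,0,-0.004,0,0,0],[0.05,0,0,-0.002,0,0,0],[0.05,0,0,0,0,0,0],[0.05,0,0,0,0,0,0],[0.05,0,0,0,0,0,0]]]}}

```text
time: 27.88
position: [0.4428, -0.0134, 0.0084]
ee_rot: [0.657, 0.754, 0.0, 0.001]
ft_force: [1.2, 0.2, -0.6]
finger_gap: 0.0446
grip_force: 0.0
```

{"name": "apply_moves", "arguments": {"motion": [[[-1,0,0,0,0,0,0],[-1,0,0,0,0,0,0],[-1,0,0,0,0,0,0],[-1,0,0,0,0,0,0],[-1,0,0,0,0,0,0]]]}}

```text
time: 28.3
position: [0.4427, -0.0134, 0.0087]
ee_rot: [0.657, 0.754, 0.0, 0.001]
ft_force: [-0.3, 0.1, 6.6]
finger_gap: 0.034
grip_force: 60.0
```

Run:
```python
from h import *
q=spot("red",30,-18);print(q); need(q[0],q[1],80,q[2])
```

```text
[645.26248145  31.95593533  89.5       ]
pos [442.7 -13.4   8.7] yaw 7.8 tilt 0.11 gap 0.034 F [-0.3  0.1  6.6] grip 60.0 t 28.3
NEED mm [202.5  45.4  71.3] turn deg 81.7 units 16.33
```

{"name": "apply_moves", "arguments": {"motion": [[[-1,0,0,0.015,0,0,0],[-1,0,0,0.03,0,0,0],[-1,0.01,0.002,0.026,0,0,1],[-1,0.02,0.005,0,0,0,1.35],[-1,0.024,0.005,0,0,0,1.35]]]}}

```text
time: 28.72
position: [0.497, -0.0013, 0.0809]
ee_rot: [0.525, 0.851, 0.001, 0.002]
ft_force: [0.1, -0.2, -1.8]
finger_gap: 0.0343
grip_force: 60.6
```

{"name": "apply_moves", "arguments": {"motion": [[[-1,0.024,0.0055,0,0,0,1.4],[-1,0.024,0.0055,0,0,0,1.4],[-1,0.024,0.0055,0,0,0,1.4],[-1,0.024,0.0055,0,0,0,1.4],[-1,0.024,0.0055,0,0,0,1.4]]]}}

```text
time: 29.13
position: [0.6169, 0.0267, 0.0786]
ee_rot: [0.245, 0.97, -0.0, -0.0]
ft_force: [0.3, 0.1, -1.3]
finger_gap: 0.0341
grip_force: 60.6
```

{"name": "apply_moves", "arguments": {"motion": [[[-1,0.014,0.003,0,0,0,1.4],[-1,0.009,0.002,0,0,0,1.4],[-1,0.0055,0.001,0,0,0,1.4],[-1,0,0,0,0,0,1.4],[-1,0,0,0,0,0,0]]]}}

```text
time: 29.55
position: [0.6445, 0.0325, 0.0783]
ee_rot: [0.004, 1.0, 0.0, -0.0]
ft_force: [0.7, -0.3, -2.2]
finger_gap: 0.0343
grip_force: 60.6
```

{"name": "apply_moves", "arguments": {"motion": [[[-1,0,0,-0.01,0,0,0],[-1,0,0,-0.018,0,0,0],[-1,0,0,-0.008,0,0,0],[-1,0,0,0,0,0,0],[-1,0,0,0,0,0,0]]]}}

```text
time: 29.97
position: [0.6436, 0.0323, 0.0417]
ee_rot: [0.007, 1.0, 0.0, -0.001]
ft_force: [0.4, 0.1, -1.1]
finger_gap: 0.0339
grip_force: 60.6
```

{"name": "apply_moves", "arguments": {"motion": [[[-1,0,0,0,0,0,0],[-1,0,0,0,0,0,0],[-1,0,0,0,0,0,0],[-1,0,0,0,0,0,0],[-1,0,0,0,0,0,0]]]}}

```text
time: 30.38
position: [0.6448, 0.0322, 0.0431]
ee_rot: [0.006, 1.0, -0.0, 0.0]
ft_force: [0.3, -0.5, -0.9]
finger_gap: 0.0345
grip_force: 60.6
```

Run:
```python
from h import *
q=spot("red",30,-18); need(q[0],q[1],13.6,q[2])
s=robot.snapshot("wrist"); cv2.imwrite("pics/w10.png",s["pixels"])
```

```text
pos [644.8  32.2  43.1] yaw 89.3 tilt 0.05 gap 0.0345 F [ 0.3 -0.5 -0.9] grip 60.6 t 30.38
NEED mm [  0.5  -0.3 -29.5] turn deg 0.2 units 0.04
```

View pics/w10.png

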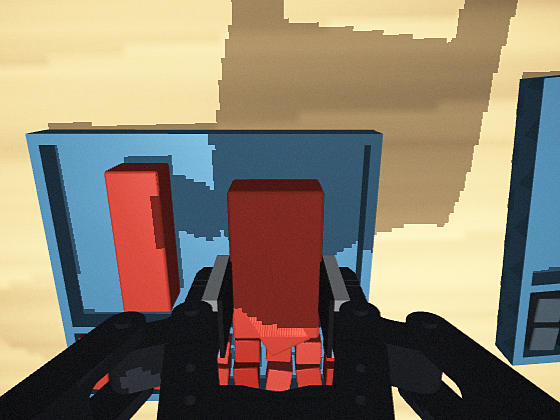

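The red rod lies flat and square at (142,240), and the slab hangs parallel to it at (275,260). Lowering now.

{"name": "apply_moves", "arguments": {"motion": [[[-1,0,0,-0.008,0,0,0],[-1,0,0,-0.01,0,0,0],[-1,0,0,-0.006,0,0,0],[-1,0,0,-0.003,0,0,0],[-1,0,0,-0.001,0,0,0]]]}}

```text
time: 30.85
position: [0.6433, 0.0324, 0.0137]
ee_rot: [0.006, 1.0, 0.0, -0.001]
ft_force: [-5.1, -0.7, 8.1]
finger_gap: 0.0343
grip_force: 61.7
```

{"name": "apply_moves", "arguments": {"motion": [[[-1,0,0,-0.0005,0,0,0],[-1,0,0,0,0,0,0],[-1,0,0,0,0,0,0],[-1,0,0,0,0,0,0],[-1,0,0,0,0,0,0]]]}}

```text
time: 31.27
position: [0.6447, 0.0322, 0.0139]
ee_rot: [0.006, 1.0, -0.0, 0.0]
ft_force: [-0.2, 0.4, -1.8]
finger_gap: 0.0344
grip_force: 60.6
```

{"name": "apply_moves", "arguments": {"motion": [[[-1,0,0,-0.0005,0,0,0],[-1,0,0,-0.0005,0,0,0],[-1,0,0,0,0,0,0],[-1,0,0,0,0,0,0],[-1,0,0,0,0,0,0]]]}}

```text
time: 31.68
position: [0.6448, 0.0322, 0.0137]
ee_rot: [0.006, 1.0, -0.0, 0.0]
ft_force: [-2.2, 0.0, 6.4]
finger_gap: 0.0344
grip_force: 61.4
```

Contact with the floor is confirmed. I'll release, back away and check.

{"name": "apply_moves", "arguments": {"motion": [[[0.2,0,0,0,0,0,0],[0.2,0,0,0,0,0,0],[0.2,0,0,0.01,0,0,0],[0.2,0,0,0.03,0,0,0],[0.2,0,0,0.04,0,0,0]]]}}

```text
time: 32.1
position: [0.6418, 0.0325, 0.0906]
ee_rot: [0.006, 1.0, 0.0, -0.004]
ft_force: [0.6, -1.0, -0.0]
finger_gap: 0.0514
grip_force: 0.0
```

{"name": "apply_moves", "arguments": {"motion": [[[0.2,-0.02,0,0.03,0,0,0],[0.2,-0.035,0,0.02,0,0,0],[0.2,-0.035,0,0.02,0,0,0],[0.2,-0.035,0,0.02,0,0,0],[0.2,-0.035,0,0.02,0,0,0]]]}}

```text
time: 32.52
position: [0.4828, 0.0323, 0.2043]
ee_rot: [0.006, 1.0, -0.0, 0.0]
ft_force: [0.4, 0.5, 0.8]
finger_gap: 0.0513
grip_force: 0.0
```

{"name": "apply_moves", "arguments": {"motion": [[[0.2,-0.035,0,0.02,0,0,0],[0.2,-0.035,0,0.02,0,0,0],[0.2,-0.03,0,0,0,0,0],[0.2,-0.02,0,0,0,0,0],[0.2,-0.01,0,0,0,0,0]]]}}

```text
time: 32.93
position: [0.3522, 0.0326, 0.2439]
ee_rot: [0.006, 1.0, -0.0, 0.001]
ft_force: [-0.4, 1.0, 0.3]
finger_gap: 0.0512
grip_force: 0.0
```

{"name": "apply_moves", "arguments": {"motion": [[[0.2,0,0,0,0,0,0],[0.2,0,0,0,0,0,0],[0.2,0,0,0,0,0,0],[0.2,0,0,0,0,0,0],[0.2,0,0,0,0,0,0]]]}}

```text
time: 33.35
position: [0.3553, 0.0321, 0.2427]
ee_rot: [0.006, 1.0, 0.0, -0.0]
ft_force: [-0.3, -0.4, -1.1]
finger_gap: 0.0518
grip_force: 0.0
```

Run:
```python
from h import *
s=robot.snapshot("top"); t=robot.snapshot("side")
for cam in (s,t):
  for n,k,y,x in [("slate","slate",0,-22),("cream","cream",-34,-22),("cream","cream",30,-22),("red","red",-34,-22),("red","red",30,-22)]:
    q=spot(n,y,x); c=blob(cam,proj(cam,(q[0]/1e3,q[1]/1e3,.022)),k,16 if cam is s else 24); print(n,q.round(1),None if c is None else rect(cam,c,.025))
a=cv2.resize(s["pixels"][130:290,90:380],None,fx=2,fy=2); b=t["pixels"][130:400,130:400]
cv2.imwrite("pics/end.png",np.vstack([a,np.pad(b,((0,0),(0,a.shape[1]-b.shape[1]),(0,0)))]))
```

```text
slate [611.4 232.9  94.9] [619.9 229.   89.4  51.9  17.1]
cream [ 601.2 -261.4   94.7] [ 602.1 -260.8   69.8   20.     4.2]
cream [ 595.9 -197.6   94.7] [ 593.  -196.7   66.8   32.3    4.5]
red [640.7 -32.   89.5] [638.4 -29.4  67.4  18.7  -1.2]
red [641.3  32.   89.5] [640.   32.7  67.5  31.2  -0.8]
slate [611.4 232.9  94.9] [613.4 225.7  90.8  87.6 -85.1]
cream [ 601.2 -261.4   94.7] [ 592.6 -195.5   71.7   36.2    4.8]
cream [ 595.9 -197.6   94.7] [ 592.6 -195.5   71.7   36.2    4.8]
red [640.7 -32.   89.5] [6.363e+02 3.150e+01 6.490e+01 2.880e+01 3.000e-01]
red [641.3  32.   89.5] [6.386e+02 3.880e+01 6.980e+01 4.350e+01 3.000e-01]
```

View pics/end.png

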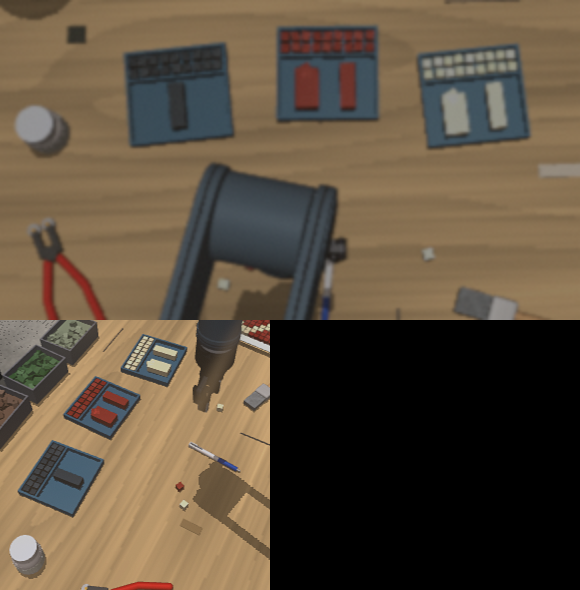

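All five pieces lie flat and square in the right bays: slate at (178,105), red at (307,87) and (347,86), cream at (455,112) and (496,105). The nippers have not moved.

```bash
python3 -c "
from station import robot
print(robot.job_done())"
```

```text
the job is handed in; nothing more can be done
None
```

All five stone pieces are lying flat and square in the bays of their own stone, the mosaic and nippers were left untouched, and the job is handed in after about 33 s of the 120 s allowed.

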